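# Hang the sensor pod and run the sprung gauge arm out to its set mark

## Robot

A 6-joint arm with a two-finger parallel gripper is mounted at the origin on the work surface. World frame = base frame: x ahead of the robot, y to its left, z up, the work surface at z = 0. Lengths are in mm, angles in degrees, forces in N, time in s.
With the tool pointing down it reaches from about 300 to 775 mm from the base axis. Payload 14.6 kg.
Tool frame: the origin (TCP) lies on the centre line of the jaws, within the pads' length; the fingertips stand 22 mm ahead of it and the grasp point (between the pads) lies 3 mm ahead of it; z points along the fingers, y is the direction in which the jaws open and shut (so a half turn about z gives the same grasp; the last joint's range is limited). The gripper opens to 85 mm and grips with 20 to 120 N. Pads are 22 mm wide; open, the fingers measure 114 mm over their backs; the gripper's body (76 mm by 85 mm) begins 54 mm behind the grasp point. The pads swing forward as they close: fully open they stand 13 mm farther back than shut.
Start: joints at [62.819, 17.183, 87.147, -0, 75.671, -3.816], TCP at [218.121, 504.889, 253.281] pointing down, gripper open.
Joint ranges: [-173.82, 173.82], [-45.26, 126.66], [13.44, 144.39], [-59.66, 239.66], [0, 175.72], [-146.38, 146.38]. Speed limits (degrees/s): [127.2, 127.2, 147.25, 180, 180, 180].

## Interface

Orientations are given as [roll, pitch, yaw] about the fixed x, y, z axes, in that order (R = Rz(yaw) Ry(pitch) Rx(roll)).
In Python, from workcell import bot, cams gives the robot as it stands. The module is installed in compiled form; this text tells all that it offers. Calls block until the motion is done:
- bot.move_pose(position, orientation): joint-space move of the TCP to a pose.
- bot.move_straight(position, frame=None, rate=150, contact_N=None): straight line of the TCP; frame=None keeps the orientation; rate is the mean speed in mm/s. With contact_N (N) it stops when the force on the tool has changed by that much, and returns True; else False.
- bot.set_joints(angles): joint-space move.
- bot.command_gripper(opening): finger opening in mm; the grip force is fixed at half the most; returns when the fingers have stopped.
- bot.hold(seconds).
- bot.inverse_kinematics(position, orientation): joint angles nearest the present ones, or None.
- cams.grab_frame(name): name is "scene" or "top" or "wrist"; returns (picture, depth): 384x512x3 uint8, blue, green, red; 384x512 float32, mm along the optical axis (not along the pixel's ray), 0 where there is no reading.
- cams.get_calibration(name): a dict with "vfov" (degrees; the focal length in pixels is half the picture's height over the tangent of half this angle, whatever the lens; pixels are square), "cx", "cy" (the principal point, pixels), "cam_to_world" (4x4, takes a point from camera to world coordinates); the wrist camera has in their place "tool_from_camera" (4x4, takes a point from camera to tool coordinates, whose origin is the TCP and whose axes are the flange's). Camera axes: x right, y down, z forward; pixel columns grow to the right and rows downward; lengths in mm; the calibration is good to about 2 mm. A picture is of the moment at which its call begins: read the wrist's pose just before it. get_calibration takes no time and is no camera call.
A pose or a line that the arm cannot do raises bot.MotionError and nothing moves.
- bot.close_job(): hands the job in, once; it reports no verdict.
Readings, each from a call of its own:
- bot.get_t(): time.
- bot.get_q(): joint angles.
- bot.get_qd(): joint speeds.
- bot.get_tau(): joint torques, N m.
- bot.get_ee_pos(): TCP position.
- bot.get_tcp_rot(): TCP orientation.
- bot.get_wrist_force(): force on the tool from outside, world axes, zero at the start.
- bot.get_wrist_torque(): the same for the moment, N m.
- bot.get_finger_gap(): finger opening in mm.
Only numpy, scipy, OpenCV 4.12 (cv2) and the standard library are available. Lean on these libraries where they do the work, as an engineer would, in place of code of your own. Each camera call takes 0.05 s, during which the arm holds its last target.

## Task

Hang the sensor pod by the hole in its plate on the post of the gauge arm, flat on the round seat, and let go of it. Then squeeze the grip block of the arm so that its side button unlocks it, draw the arm out until its pointer stands level with the tip of the rider set on the scale, and finish while still holding it there, still and against its return spring, with the pod still on the post. Leave the rider and everything else on the bench where it is.

Things in the scene. Friction and masses are not known exactly. Their poses are not given: they have to be found in the camera images.
- gauge_stand: Fixed stand of the telescoping arm. Origin on the table below the grip block's home place. Its -y is the way the arm runs out, +x the side of scale and lock button (away from the robot at yaw 0), z up. Outer tube 26 mm square, top 98 mm high, y = +30 to +250 mm, on a 100 mm wide foot. Steel catch, 138 mm high, at x = 22 to 34, y = 40 to 50 mm.
- scale_zero (a point): Fixed zero line of the white scale bar, on its top face 82 mm above the table, on its edge next to the arm, at y = 0 of the stand. The bar is 26 mm wide (stand x = 40 to 66 mm), runs from y = +85 to -180 mm along the arm and has a black line every 10 mm, longer every 50 mm, towards -y
- boom (a joint): How far the telescoping arm is run out, in m, from 0 (home, as it starts, locked) to 0.14. A spring draws it home with 3 N at home to 5 N fully out; let go, it slides back. The catch locks it only at home; with the button squeezed it goes home fully and can be drawn out again.
- lock_button (a joint): How far the lock button is pushed in, in m, 0 (out, locked) to 0.006 (fully in; takes 5 N). From 0.0035 on the arm is unlocked. The button must be in while the arm leaves home; farther out (over 20 mm) it no longer matters.
- grip_mid (a point): Middle of the squeezing place on the arm's black grip block, 140 mm above the table; moves with the arm. The block is 28 mm wide (stand x), 36 mm long (stand y), its top 15 mm above this point, its sides free to 40 mm below it. Pinching block and button from above with fingers closing along the stand's x pushes the button in: 35 mm over both at first, 29 mm when pressed.
- button_face (a point): Middle of the outer face of the grey lock button, 24 mm long and 24 mm high, which stands 7 mm out of the +x side of the grip block, 140 mm above the table, and is pushed in towards the stand's -x; moves with the arm. A steel latch bar runs from it back (+y) to the catch
- post_foot (a point): Foot of the post's axis on the upper face of the round seat, 100 mm above the table, 120 mm beyond the grip block along the stand's -y; moves with the arm. The post is upright, 10 mm thick, 30 mm high, with a tapered top. The aluminium seat is a disc of 80 mm diameter, on which the pod's plate lies flat in any direction without tipping.
- pointer_tip (a point): Tip of the pointer, a thin dark steel finger on the +x side of the grip block, 94 mm above the table, 45 mm to the stand's +x of the arm's centre line; moves with the arm.
- rider_tip (a point): Point of the dark steel rider clipped on the scale bar (14 mm long, top 92 mm above the table), which faces the pointer's path. The arm is at the set mark when pointer_tip and rider_tip have the same y in the stand's frame; that is 50 to 120 mm of travel. The rider slides only if pushed with over 6 N; the pointer passes it freely.
- pod: Sensor pod, 80 to 190 g, loose on the table: an upright black cylinder of 28 mm diameter, from 5 mm to 50 mm above the underside, on one end of an aluminium plate 70 x 34 x 5 mm. Origin at the plate's underside on the cylinder's axis; z up; the plate runs from x = -55 to +15 mm and has its hole at x = -38 mm. Can be taken by the cylinder from above.
- pod_eye (a point): Centre of the hole in the pod's plate (diameter 21 mm, through), at the plate's underside, 38 mm from the cylinder's axis.
- blank_pod: A pod without plate or hole: the same black cylinder, top 50 mm, on a 34 mm round foot. Not to be used; leave it. Origin under its centre.
- microplate: White well plate, 128 x 86 x 14 mm, on the table under the arm's path; leave it. Origin under its centre.
- reagent_bottle: Bottle, 72 mm diameter, 150 mm high, beyond the stand; leave it. Origin under its centre.
- tube_rack: White tube rack, 70 x 110 mm, 54 mm high with its tubes; leave it. Origin under its centre.
- tip_box: Box of pipette tips, 117 x 82 x 63 mm, on the far right; leave it. Origin under its centre.
- beaker: Glass beaker, 70 mm diameter, 90 mm high, on the far left; leave it. Origin under its centre.
- mouse: Black computer mouse, 100 x 58 x 26 mm, on a 4 mm mat at the left; leave it. Origin under its centre.

How it is judged (in metres and radians):
On the way, in this order (a step that is already met when the one before it is completed fails the run):
1. the pod hangs on the post, flat on the seat, and is let go, with the arm still home (horizontal distance between pod_eye and post_foot below 0.008 m and z of pod_eye in the frame of post_foot between -0.004 and 0.004 m and angle between pod's own z axis and vertical below 0.1 rad and contact force between the fingers and pod below 0.1 N and value of joint boom below 0.01 m), for 0.2 s.
2. the lock button is pushed in with the fingers while the arm is home and the pod on its post (horizontal distance between pod_eye and post_foot below 0.008 m and z of pod_eye in the frame of post_foot between -0.004 and 0.004 m and angle between pod's own z axis and vertical below 0.1 rad and value of joint lock_button above 0.0035 m and value of joint boom below 0.01 m and contact force between the fingers and boom above 2 N), for 0.05 s.
At the end, for the whole second after the job is handed in: The pod lies flat on the seat with the post through its hole (hole within 8 mm of the post's axis, plate within 4 mm of the seat, tilt under 0.1 rad) and is not touched; the pointer is within 5 mm of the rider's tip along the scale and still (under 10 mm/s), and the fingers hold the arm (over 2 N) (horizontal distance between pod_eye and post_foot below 0.008 m and z of pod_eye in the frame of post_foot between -0.004 and 0.004 m and angle between pod's own z axis and vertical below 0.1 rad and y of pointer_tip in the frame of rider_tip between -0.005 and 0.005 m and velocity of joint boom between -0.01 and 0.01 m/s and contact force between the fingers and boom above 2 N and contact force between the fingers and pod below 0.1 N and linear speed of pod below 0.02 m/s); the arm keeps its last pose, push and grip.
It fails at once if the rider is pushed along (over 4 mm) (distance of rider_tip from where it was at the start of the episode above 0.004 m).
It fails at once if another thing on the bench is disturbed (moved over 30 mm) (distance of any of blank_pod, microplate, reagent_bottle, tube_rack, tip_box, beaker, mouse from where it was at the start of the episode above 0.03 m).
It also fails if it takes over 56 s, if anything falls off the work surface, if the arm or the gripper's body presses on something with over 40 N, if the wrist force passes 120 N, or if a joint passes its speed limit or range.

## Working session

There is one attempt and no reset: what is moved stays moved. The work goes in short steps, each a Python script; the robot and the scene stay as the last script left them, time stands still between calls to the robot, and variables do not carry over. Pictures are saved under pics/ and viewed, and the job is handed in when it is done.

```bash
mkdir -p pics; ls
python3 - <<'E'
from workcell import bot,cams
import cv2,numpy as np
for n in ["scene","top","wrist"]:
    p,d=cams.grab_frame(n); cv2.imwrite(f"pics/{n}0.png",p); np.save(f"pics/{n}0.npy",d); cv2.imwrite(f"pics/{n}0_raw.png",p)
    c=cams.get_calibration(n); print(n,{k:np.round(v,3).tolist() for k,v in c.items()}, (d>0).mean())
print(bot.get_t(),bot.get_tcp_rot(),bot.get_finger_gap(),bot.get_wrist_force())
E
```

```text
pics
scene {'vfov': 45.976, 'cx': 258.72, 'cy': 190.806, 'cam_to_world': [[0.888, 0.261, -0.378, 991.121], [0.459, -0.498, 0.735, -901.305], [0.003, -0.827, -0.563, 820.574], [0.0, 0.0, 0.0, 1.0]]} 0.9961344401041666
top {'vfov': 51.425, 'cx': 260.274, 'cy': 193.832, 'cam_to_world': [[0.028, -0.991, 0.13, 369.838], [-1.0, -0.028, 0.002, -19.555], [0.002, -0.13, -0.991, 1320.682], [0.0, 0.0, 0.0, 1.0]]} 0.9960378011067709
wrist {'vfov': 65.533, 'cx': 257.767, 'cy': 194.186, 'tool_from_camera': [[0.0, -0.947, -0.322, 83.248], [1.0, 0.0, 0.0, -0.894], [-0.0, -0.322, 0.947, -120.947], [0.0, 0.0, 0.0, 1.0]]} 0.9959004720052084
0.15 [-1.79951136e+02 -2.81397755e-03  1.56636962e+02] 85.60307801415976 [-0.55346735  0.08563061  0.02215713]
```

View pics/scene0.png

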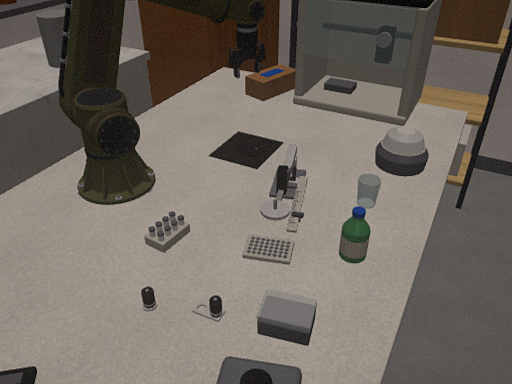

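View pics/top0.png

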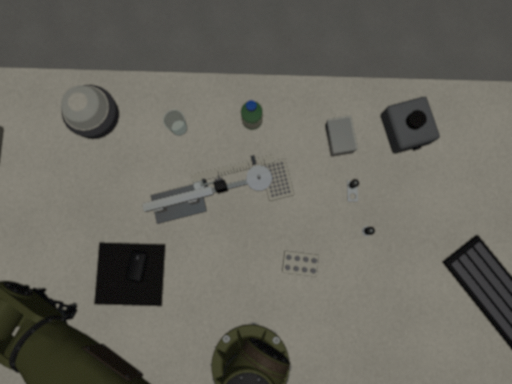

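View pics/wrist0.png

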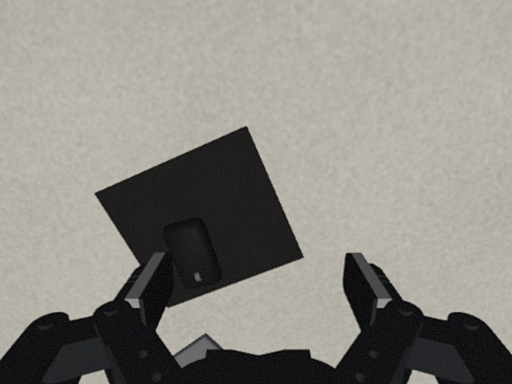

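The top view shows the gauge arm from about (150,205) to the seat at (258,177). The pod is at (354,184) with its plate running down to (353,198), the blank pod at (369,230), and the rider near (253,160). I'll put helpers in a file and get rough positions.

```bash
cat > h.py <<'E'
from workcell import bot,cams
import cv2,numpy as np
from scipy.spatial.transform import Rotation as R
def K(n):
    c=cams.get_calibration(n); f=192/np.tan(np.radians(c["vfov"]/2)); return f,c["cx"],c["cy"]
def tool():
    T=np.eye(4); T[:3,:3]=R.from_euler("xyz",bot.get_tcp_rot(),degrees=True).as_matrix(); T[:3,3]=bot.get_ee_pos(); return T
def c2w(n,T=None):
    c=cams.get_calibration(n)
    return T@c["tool_from_camera"] if n=="wrist" else np.array(c["cam_to_world"])
def ray(n,uv,M):
    f,cx,cy=K(n); d=np.array([(uv[0]-cx)/f,(uv[1]-cy)/f,1.0]); return M[:3,3],M[:3,:3]@d
def onz(n,uv,z,M):
    o,d=ray(n,uv,M); return o+d*(z-o[2])/d[2]
def proj(n,P,M):
    f,cx,cy=K(n); p=np.linalg.inv(M)@np.append(P,1); return np.array([f*p[0]/p[2]+cx,f*p[1]/p[2]+cy])
def snap(name,n="wrist"):
    T=tool(); p,d=cams.grab_frame(n); cv2.imwrite(f"pics/{name}.png",p); np.savez(f"pics/{name}.npz",p=p,d=d,M=c2w(n,T)); return p,d,c2w(n,T)
E
python3 - <<'E'
from h import *
M=c2w("top")
for k,uv,z in [("podtop",(354,183.5),50),("plate end",(353,200),5),("blank",(369,230),50),("seat",(259,177.5),100),("block",(221,186),155),("outer end",(150,207),98),("rider",(253,160),92),("rack",(301,263),54)]:
    print(k,onz("top",uv,z,M).round(0))
p,_=cams.grab_frame("top"); cv2.imwrite("pics/top_crop.png",cv2.resize(p[140:240,130:400],None,fx=2.9,fy=2.9,interpolation=cv2.INTER_CUBIC))
E
```

```text
podtop [ 579. -319.   50.]
plate end [ 531. -326.    5.]
blank [ 431. -366.   50.]
seat [581. -12. 100.]
block [543.  99. 155.]
outer end [480. 321.  98.]
rider [638.   8.  92.]
rack [ 321. -151.   54.]
```

View pics/top_crop.png

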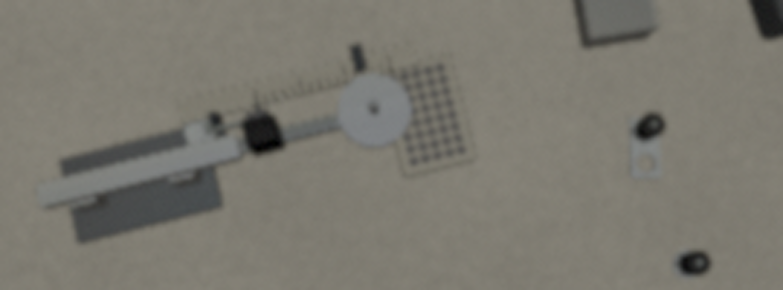

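The stand yaw is roughly 19°. The pod is at about (579,-319) with its hole on the -x side. Next is a close look at the pod with the wrist camera.

Run:
```python
from h import *
bot.move_pose([520,-322,240],[180,0,0])
p,d,M=snap("pod1"); print(bot.get_t(),bot.get_ee_pos(),bot.get_tcp_rot(),bot.get_q(),M[:3,3])
```

```text
3.3333 [ 520.32451516 -321.43803346  240.05951035] [ 1.79999791e+02 -6.68520611e-03  6.51868613e-02] [-3.51384239e+01  2.56634215e+01  7.73603929e+01  3.78027051e-03
  7.69706025e+01  5.47955372e+01] [ 602.41137174 -321.93974516  360.99289385]
```

View pics/pod1.png

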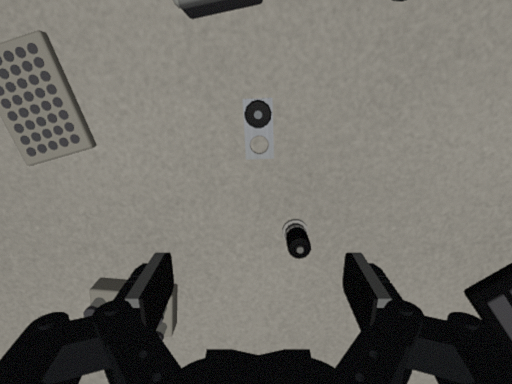

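The pod cylinder's top is at about (258,113), the hole at (260,145), and the plate spans columns 244–273 and rows 98–160. Now I'll measure these precisely.

Run:
```python
from h import *
z=np.load("pics/pod1.npz"); p,d,M=z["p"],z["d"],z["M"]
g=cv2.cvtColor(p,cv2.COLOR_BGR2GRAY)
x0,y0=235,90
roi=p[90:170,235:285]; gr=cv2.GaussianBlur(g,(3,3),0)[90:170,235:285]
dark=(gr<75).astype(np.uint8)
cs,_=cv2.findContours(dark,cv2.RETR_EXTERNAL,cv2.CHAIN_APPROX_NONE)
c=max(cs,key=cv2.contourArea); (u,v),r=cv2.minEnclosingCircle(c); print("cyl",u+x0,v+y0,r,cv2.fitEllipse(c))
cyl=onz("wrist",(u+x0,v+y0),50,M); print(cyl)
# plate: bluish vs table
sat=(roi[:,:,0].astype(int)-roi[:,:,2]);print(np.median(sat[:5]),np.median(sat[40:44,12:16]), sat[55,10:40])
cv2.imwrite("pics/pod1c.png",cv2.resize(roi,None,fx=8,fy=7,interpolation=cv2.INTER_CUBIC))
pl=((sat>5)|(dark>0)).astype(np.uint8); pl=cv2.morphologyEx(pl,cv2.MORPH_OPEN,np.ones((3,3)))
cs,_=cv2.findContours(pl,cv2.RETR_EXTERNAL,cv2.CHAIN_APPROX_NONE); c=max(cs,key=cv2.contourArea)
box=cv2.boxPoints(cv2.minAreaRect(c))+[x0,y0]; print("plate box",box.round(1)); W=[onz("wrist",b,5,M) for b in box]; print(np.round(W,1)); print([np.linalg.norm(W[i]-W[i-1]).round(1) for i in range(4)])
filled=cv2.drawContours(np.zeros_like(pl),[c],-1,1,-1)
hole=((filled>0)&(sat<=5)&(dark==0)).astype(np.uint8)
n,l,s,ce=cv2.connectedComponentsWithStats(hole); print(s[1:],ce[1:]+[x0,y0])
for i in range(1,n):
    if s[i,4]>100: print("hole",onz("wrist",ce[i]+[x0,y0],2.5,M))
f,cx,cy=K("wrist")
for uv in [(251,150),(258,107)]:
    D=d[uv[1],uv[0]]; print(uv,D,(M@np.array([(uv[0]-cx)/f*D,(uv[1]-cy)/f*D,D,1]))[:3])
```

```text
cyl 257.5 113.5 13.729630470275879 ((22.56968116760254, 23.553956985473633), (25.166378021240234, 26.939674377441406), 177.3354034423828)
[ 583.06851059 -321.75703665   50.        ]
-11.0 5.0 [  0   4   6   4   1  -5 -11 -11 -12 -11 -12 -11 -11 -11 -11 -11 -12 -12
 -11 -11 -12 -10 -10  -6   2   5   6   5   0  -8]
plate box [[245.  99.]
 [271.  99.]
 [271. 127.]
 [245. 127.]]
[[ 596.2 -307.5    5. ]
 [ 596.2 -337.1    5. ]
 [ 565.  -337.6    5. ]
 [ 565.  -307.1    5. ]]
[np.float64(31.2), np.float64(29.6), np.float64(31.2), np.float64(30.4)]
[[19 21  5  3  6]
 [24 21  3  3  5]
 [19 24  8  5 15]] [[255.83333333 111.66666667]
 [260.         112.4       ]
 [257.46666667 116.06666667]]
(251, 150) 359.0982 [ 537.68596062 -313.96024707    3.78979324]
(258, 107) 298.0633 [ 589.39640299 -322.24893215   50.73288197]
```

View pics/pod1c.png

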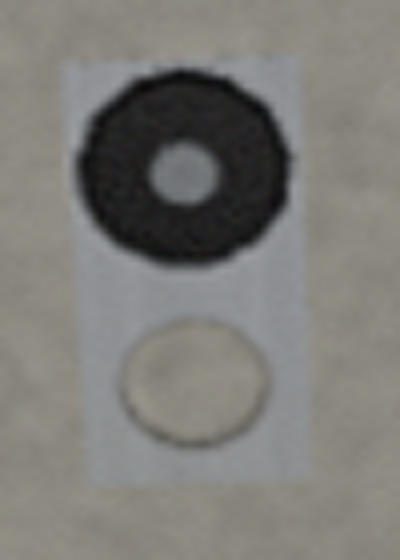

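Run:
```python
from h import *
z=np.load("pics/pod1.npz"); p,d,M=z["p"],z["d"],z["M"]
b=cv2.GaussianBlur(p,(3,3),0).astype(int)[90:170,235:285]; x0,y0=235,90
sat=b[:,:,0]-b[:,:,2]; dark=b.mean(2)<75
pl=((sat>-4)|dark).astype(np.uint8)
cs,_=cv2.findContours(pl,cv2.RETR_EXTERNAL,cv2.CHAIN_APPROX_NONE); c=max(cs,key=cv2.contourArea)
box=cv2.boxPoints(cv2.minAreaRect(c))+[x0,y0]; W=np.array([onz("wrist",q,5,M) for q in box]); print(W.round(1)); print([np.linalg.norm(W[i]-W[i-1]).round(1) for i in range(4)])
filled=cv2.drawContours(np.zeros_like(pl),[c],-1,1,-1)
n,l,s,ce=cv2.connectedComponentsWithStats(((filled>0)&(pl==0)).astype(np.uint8))
i=1+np.argmax(s[1:,4]); print(s[i]); h=onz("wrist",ce[i]+[x0,y0],2.5,M); print("hole",h, "px diam eq",2*np.sqrt(s[i,4]/np.pi)*358/K("wrist")[0])
for zt in (50,): 
    cy=onz("wrist",(257.6,113.5),zt,M); v=cy[:2]-h[:2]; print(cy,np.linalg.norm(v),np.degrees(np.arctan2(v[1],v[0])))
print("plate centre",W.mean(0))
```

```text
[[ 597.1 -304.     5. ]
 [ 598.1 -338.1    5. ]
 [ 528.3 -341.4    5. ]
 [ 527.1 -305.1    5. ]]
[np.float64(69.9), np.float64(34.1), np.float64(69.9), np.float64(36.4)]
[ 15  46  19  18 261]
hole [ 544.32595898 -323.42476904    2.5       ] px diam eq 21.87739608075447
[ 583.06866886 -321.8578675    50.        ] 38.7743826366035 2.3159955580084324
plate centre [ 562.64404399 -322.1605697     5.        ]
```

The sizes check out: plate 70×35 mm, hole to axis 38.8 mm, pod yaw about 2°. Before picking, I'll take a wrist view of the gauge.

Run:
```python
from h import *
bot.move_pose([603,0,300],[180,0,109])
p,d,M=snap("g1"); print(bot.get_t(),bot.get_ee_pos(),bot.get_tcp_rot(),bot.get_q()[5],M[:3,3])
```

```text
4.6583 [602.96925707  -0.90065471 299.73784664] [-1.79976655e+02 -3.81857386e-03  1.08851703e+02] -22.414660077511638 [575.46759802  77.11701759 420.70553515]
```

View pics/g1.png

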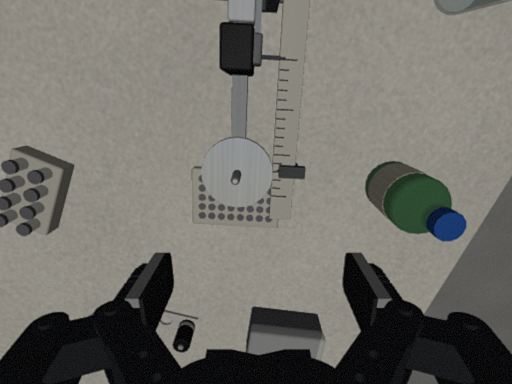

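The view shows the grip block at (238,47), the pointer tip at about (297,60), the rider at about (290,171) with its point facing left, the seat centre at (237,172) and the post top at (236,177). I'll zoom in to get precise pixels.

Run:
```python
from h import *
p=np.load("pics/g1.npz")["p"]
a=cv2.resize(p[0:100,210:320],None,fx=6,fy=6,interpolation=cv2.INTER_CUBIC); b=cv2.resize(p[125:225,190:320],None,fx=6,fy=6,interpolation=cv2.INTER_CUBIC)
cv2.imwrite("pics/g1a.png",a); cv2.imwrite("pics/g1b.png",b)
```

```text
(no output)
```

View pics/g1a.png

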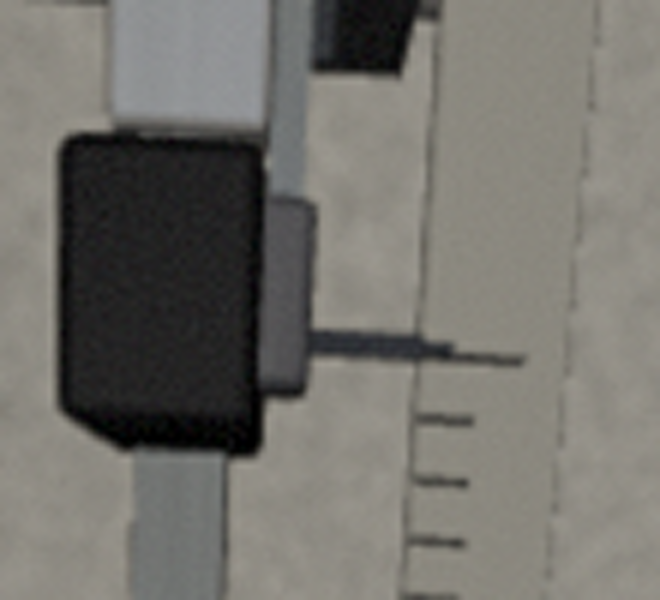

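View pics/g1b.png

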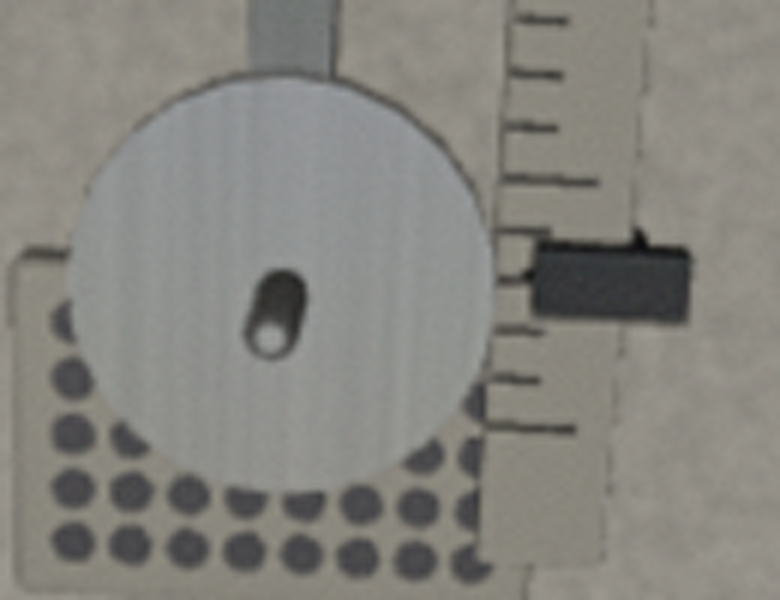

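Run:
```python
from h import *
bot.move_pose([500,-5,280],[180,0,0])
p,d,M=snap("g2"); print(bot.get_t(),bot.get_ee_pos(),bot.get_tcp_rot(),bot.get_q()[5],M[:3,3])
cv2.imwrite("pics/g2a.png",cv2.resize(p[0:200,150:400],None,fx=3,fy=3,interpolation=cv2.INTER_CUBIC))
```

```text
6.3583 [500.12594821  -5.11654659 279.98083277] [-1.79999586e+02 -1.25871600e-03  2.82965943e-02] 85.18868586200622 [582.17696228  -5.7737069  400.9793065 ]
```

View pics/g2.png

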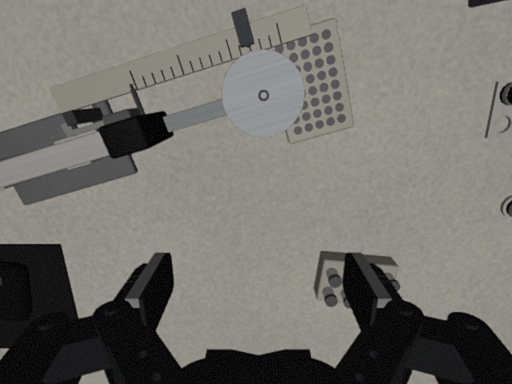

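View pics/g2a.png

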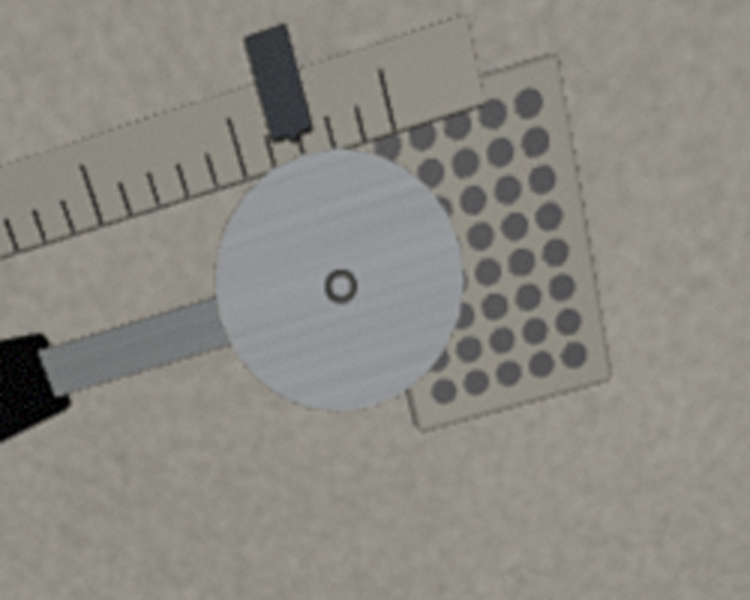

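The view shows the post end-on at (263.7,95.3) in the full image, the rider's point at about (247,46), and the zero-line area near (133,85). Computing positions next.

Run:
```python
from h import *
z=np.load("pics/g2.npz"); p,M=z["p"],z["M"]
b=cv2.GaussianBlur(p,(3,3),0).astype(int); sat=b[:,:,0]-b[:,:,2]
seat=((sat>-2)&(b.mean(2)>110)).astype(np.uint8); seat[:, :215]=0; seat[:, 310:]=0; seat[:45]=0; seat[150:]=0
cs,_=cv2.findContours(seat,cv2.RETR_EXTERNAL,cv2.CHAIN_APPROX_NONE); c=max(cs,key=cv2.contourArea)
(u,v),r=cv2.minEnclosingCircle(c); e=cv2.fitEllipse(c); print("seat",u,v,r,e)
S=onz("wrist",(u,v),100,M); S2=onz("wrist",e[0],100,M); print(S,S2,"diam",2*r*301/K("wrist")[0])
g=p[85:106,254:274].min(2); dk=(g<110).astype(np.uint8); cs,_=cv2.findContours(dk,cv2.RETR_EXTERNAL,cv2.CHAIN_APPROX_NONE); c=max(cs,key=cv2.contourArea); (u,v),r=cv2.minEnclosingCircle(c)
for zz in (100,115,130): print("post",zz,onz("wrist",(u+254,v+85),zz,M),r)
# scale: tick feet on edge (crop3 px): 100 long foot, 50 long foot,150 foot
t={50:(100,224),100:(246,176),150:(396,132)}
P={k:onz("wrist",(a/3+150,c/3),82,M) for k,(a,c) in t.items()}; print({k:v.round(1) for k,v in P.items()})
v=P[150]-P[50]; print("len",np.linalg.norm(v),"yaw",np.degrees(np.arctan2(v[0],-v[1])))
for zz in (86,90,92): print("rider tip",onz("wrist",(150+291/3,139/3),zz,M))
z=np.load("pics/g1.npz"); M=z["M"]
for zz in (86,90,92): print("rider tip g1",onz("wrist",(190+527/6,125+275/6),zz,M))
print("pointer tip g1",onz("wrist",(210+452/6,348/6),94,M))
print("block top g1 corners",[onz("wrist",(210+a/6,c/6),155,M).round(1) for a,c in [(62,140),(262,145),(258,415),(62,408)]])
print("seat g1",onz("wrist",(190+281/6,125+283/6),100,M), "post top",onz("wrist",(190+269/6,125+338/6),130,M))
print("ticks g1",[onz("wrist",(190+a/6,125+c/6),82,M).round(1) for a,c in [(503,180),(485,428)]], onz("wrist",(210+420/6,355/6),82,M))
```

```text
seat 257.0 94.0 47.885379791259766 ((261.2015075683594, 93.42829132080078), (82.79415893554688, 88.79869079589844), 50.333335876464844)
[581.47802163  -5.11735413 100.        ] [581.9997062   -9.13356404 100.        ] diam 96.63550432020949
post 100 [580.69648298 -11.04910594 100.        ] 5.617023944854736
post 115 [580.77026609 -10.78619423 115.        ] 5.617023944854736
post 130 [580.8440492  -10.52328252 130.        ] 5.617023944854736
{50: array([599.6,  68.1,  82. ]), 100: array([614.2,  19.4,  82. ]), 150: array([627.2, -29.2,  82. ])}
len 101.1721433492031 yaw 15.82405009051771
rider tip [624.57144749   4.4623871   86.        ]
rider tip [624.03306945   4.33239642  90.        ]
rider tip [623.76388043   4.26740107  92.        ]
rider tip g1 [625.17133472   3.88150416  86.        ]
rider tip g1 [624.57733514   4.75672737  90.        ]
rider tip g1 [624.28033535   5.19433898  92.        ]
pointer tip g1 [591.06708977 117.23567293  94.        ]
block top g1 corners [array([530.9, 116.5, 155. ]), array([556. , 124.5, 155. ]), array([565.9,  93.2, 155. ]), array([540.2,  85.4, 155. ])]
seat g1 [580.64186839  -9.18314748 100.        ] post top [581.13576432 -10.90280328 130.        ]
ticks g1 [array([615. ,  19.1,  82. ]), array([628.7, -29.3,  82. ])] [586.78558702 115.87595792  82.        ]
```

Views agree to about 1 mm:

| Quantity | Value |
|---|---|
| Post | (580.7,-11.0) |
| Stand yaw | ≈16.1° |
| Block centre | ≈(547.5,104.5) |
| Required travel | ≈117 mm |

Picking the pod now.

Run:
```python
from h import *
o=[180,0,2.3]
bot.move_pose([582.9,-321.9,140],o)
bot.move_straight([582.9,-321.9,33],rate=100)
bot.command_gripper(15); print("gap",bot.get_finger_gap(),bot.get_ee_pos(),bot.get_wrist_force())
bot.move_straight([582.9,-321.9,185],rate=120)
print("gap",bot.get_finger_gap(),bot.get_wrist_force(),bot.get_t())
snap("held"); print(bot.get_ee_pos(),bot.get_tcp_rot())
```

```text
gap 26.93408491900619 [ 583.05506026 -322.03438517   33.33962503] [-0.15325709 -0.59247476  2.64792303]
gap 26.926737730528917 [-0.22040967  1.56716907 -1.36308735] 10.8917
[ 582.67938518 -321.77214675  184.0669139 ] [-1.79954600e+02  6.93874039e-02  2.30095075e+00]
```

View pics/held.png

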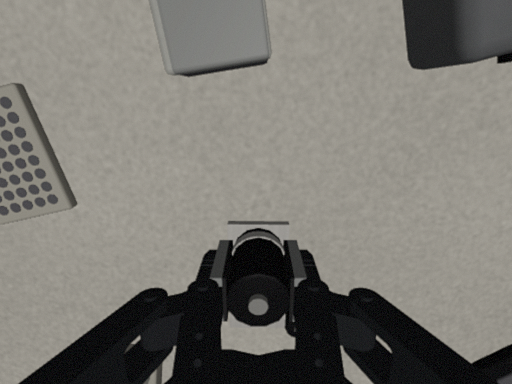

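The pod is held between the pads, level, with the plate's front edge at row 222. The hole is hidden behind the cylinder. I'll move above the post and check with the scene camera.

Run:
```python
from h import *
bot.move_straight([583,-322,200],rate=120)
bot.move_straight([619.2,-9.6,200],rate=180)
bot.move_straight([619.2,-9.6,170],rate=80)
print(bot.get_ee_pos(),bot.get_tcp_rot(),bot.get_finger_gap(),bot.get_t())
p,d,M=snap("sc1","scene"); cv2.imwrite("pics/sc1c.png",cv2.resize(p[130:260,220:340],None,fx=5,fy=4.6,interpolation=cv2.INTER_CUBIC))
for P in [(580.7,-11,130),(580.7,-11,100)]: print(proj("scene",P,M))
```

```text
[619.15827494  -9.61564407 169.68150922] [-1.79996341e+02  3.45634236e-02  2.29843152e+00] 26.699821228029556 13.6417
[274.55479071 198.37641387]
[274.2959049 207.5086923]
```

View pics/sc1c.png

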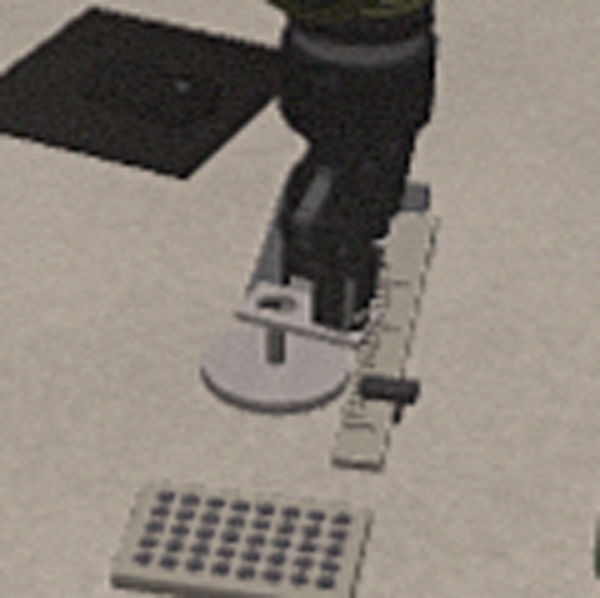

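The hole at crop (277,302) stands directly above the post at (275,345). Lowering with contact detection.

Run:
```python
from h import *
print(bot.move_straight([619.2,-9.6,140],rate=60,contact_N=8),bot.get_ee_pos(),bot.get_wrist_force())
if bot.get_ee_pos()[2]<142:
    print(bot.move_straight([619.2,-9.6,131],rate=15,contact_N=4),bot.get_ee_pos(),bot.get_wrist_force())
print(bot.get_t())
p,d,M=snap("sc2","scene"); cv2.imwrite("pics/sc2c.png",cv2.resize(p[130:260,220:340],None,fx=5,fy=4.6,interpolation=cv2.INTER_CUBIC))
```

```text
False [619.29157469  -9.61266469 140.09517943] [-0.07955904 -0.61743299 -0.69393528]
True [619.25688267  -9.62416629 133.27102879] [-0.71999081  1.06609765  4.97638316]
14.825
```

View pics/sc2c.png

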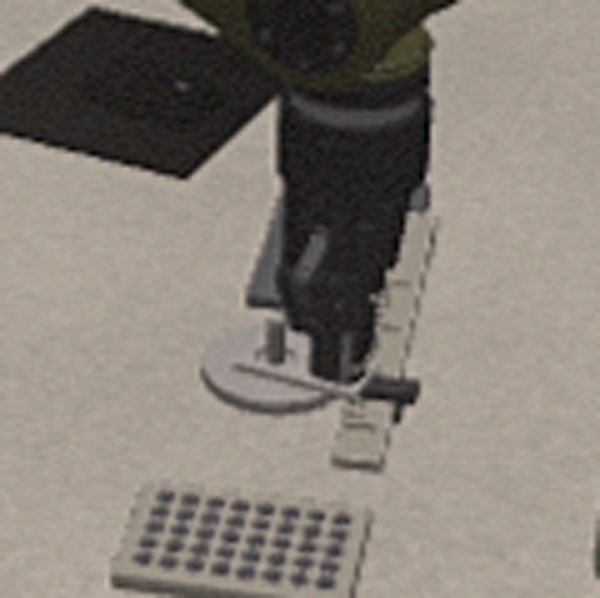

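Contact came at z 133.27, exactly the expected seat height, and the post is through the hole. Releasing and retreating.

Run:
```python
from h import *
bot.command_gripper(50); bot.hold(0.2)
bot.move_straight([619.2,-9.6,210],rate=120); bot.hold(0.3)
p,d,M=snap("sc3","scene"); cv2.imwrite("pics/sc3c.png",cv2.resize(p[130:260,220:340],None,fx=5,fy=4.6,interpolation=cv2.INTER_CUBIC))
u=np.array([.277,-.961]); B=np.array([547.6,104.5])
bot.move_pose([*(B+[ 5,-5]),250],[180,0,106.1])
p,d,M=snap("b1"); print(bot.get_ee_pos(),bot.get_tcp_rot(),bot.get_t(),bot.get_finger_gap())
```

```text
[552.69035958  99.2917097  249.87606147] [-1.79990885e+02 -1.45890498e-03  1.06019230e+02] 18.0583 50.052448662374246
```

View pics/sc3c.png

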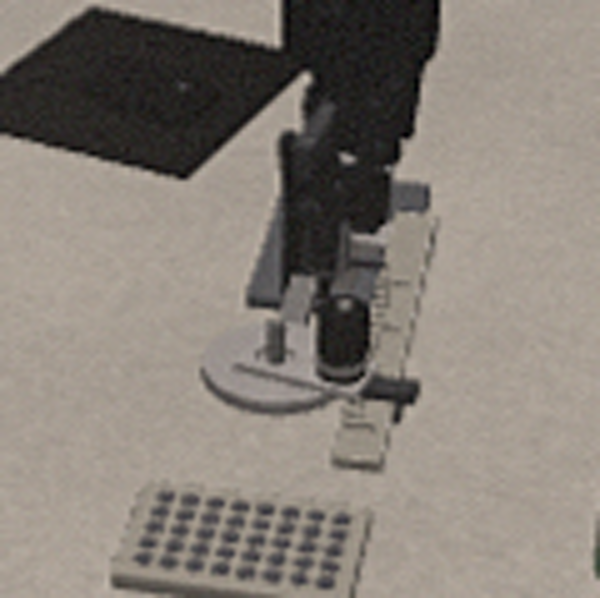

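View pics/b1.png

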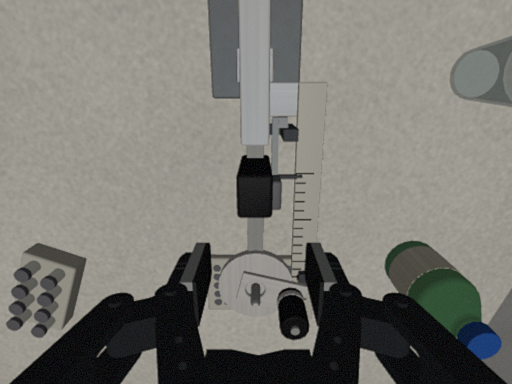

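The pod lies flat on the seat with the post through its hole, and it is released. The wrist view shows the block at (255,187) with the arm running vertically, so the yaw is right. I'll check the block centre, then descend and squeeze at x ≈ +0.5 mm so the button bottoms with the fingers centred.

Run:
```python
from h import *
z=np.load("pics/b1.npz"); p,M=z["p"],z["M"]
g=p[150:225,225:285].max(2); dk=(g<60).astype(np.uint8)
cs,_=cv2.findContours(dk,cv2.RETR_EXTERNAL,cv2.CHAIN_APPROX_NONE); c=max(cs,key=cv2.contourArea); x,y,w,h=cv2.boundingRect(c); print(x+225,y+150,w,h)
Bc=np.array([547.6,104.5]); a=np.radians(16.1); ux=np.array([np.cos(a),np.sin(a)]); uy=np.array([-np.sin(a),np.cos(a)])
for s,t in [(-14,18),(14,18),(14,-18),(-14,-18)]: print((s,t),proj("wrist",np.append(Bc+s*ux+t*uy,155),M).round(1))
cv2.imwrite("pics/b1c.png",cv2.resize(p[140:230,220:310],None,fx=6,fy=6,interpolation=cv2.INTER_CUBIC))
```

```text
237 155 48 63
(-14, 18) [235.3 174.8]
(14, 18) [272.8 174.7]
(14, -18) [272.1 219. ]
(-14, -18) [236.5 219.1]
```

View pics/b1c.png

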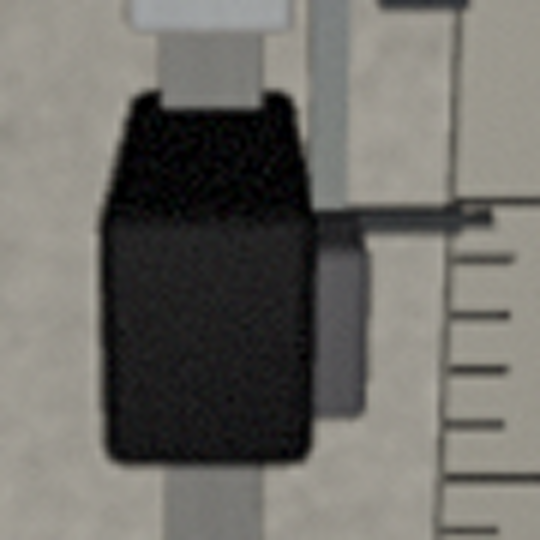

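The block's top face in the picture has its centre at (254.7,196.9), against a predicted (254.2,196.9). Squeezing now.

Run:
```python
from h import *
a=np.radians(16.1); ux=np.array([np.cos(a),np.sin(a)])
G=np.array([547.7,104.5])+0.7*ux; o=[180,0,106.1]
bot.command_gripper(65)
bot.move_pose([*G,200],o)
print(bot.move_straight([*G,142],rate=80,contact_N=8),bot.get_ee_pos(),bot.get_tcp_rot())
bot.command_gripper(15); bot.hold(0.3)
print("gap",bot.get_finger_gap(),bot.get_wrist_force(),bot.get_ee_pos(),bot.get_t())
```

```text
False [548.63778533 104.73549153 142.48589276] [1.79955601e+02 6.67181493e-03 1.06100532e+02]
gap 26.95174481396979 [-6.37922201 -2.21360602 10.53464818] [548.34811587 104.62917899 142.99235339] 20.2667
```

The gap is 26.95 mm, well under 35 mm, so the button is pressed. Drawing the arm out 117 mm.

Run:
```python
from h import *
a=np.radians(16.1); u=np.array([np.sin(a),-np.cos(a)])
p0=np.array(bot.get_ee_pos())
q=p0.copy(); q[2]=142.5; q[:2]+=10*u; bot.move_straight(q,rate=30); print(bot.get_wrist_force(),bot.get_finger_gap())
q[:2]+=107*u; bot.move_straight(q,rate=60); bot.hold(0.5)
e=bot.get_ee_pos(); print(e,(e[:2]-p0[:2])@u,bot.get_wrist_force(),bot.get_finger_gap(),bot.get_t(),bot.get_tcp_rot())
p,d,M=snap("f1","scene"); cv2.imwrite("pics/f1c.png",cv2.resize(p[130:260,220:340],None,fx=5,fy=4.6,interpolation=cv2.INTER_CUBIC))
snap("f1w"); p,d,M=snap("f1t","top"); cv2.imwrite("pics/f1tc.png",cv2.resize(p[140:220,190:320],None,fx=6,fy=6,interpolation=cv2.INTER_CUBIC))
```

```text
[-4.62896327  0.98538083  6.61496144] 26.829810827486003
[580.66088332  -7.44863987 143.02391075] 116.64283589912868 [-6.26779626  3.10291923  6.74521588] 27.426767712204178 23.1833 [ 1.79997528e+02 -1.96962387e-02  1.06103790e+02]
```

View pics/f1c.png

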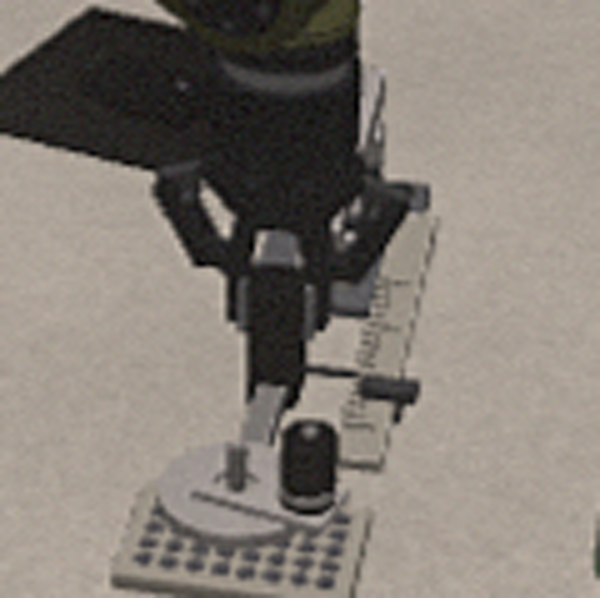

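View pics/f1w.png

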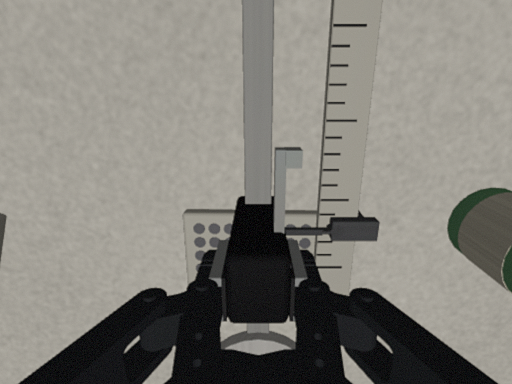

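View pics/f1tc.png

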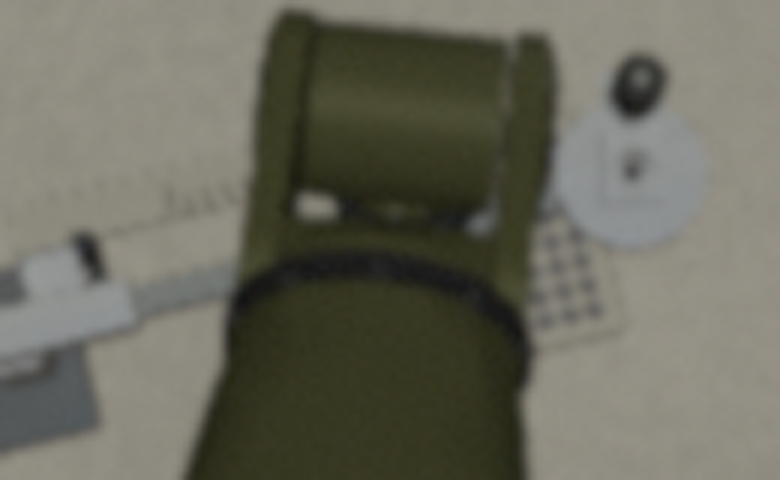

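The arm is out with the pod still flat on the seat. In the wrist view the pointer, at row 231, meets the rider at row 229. Zooming in to measure.

Run:
```python
from h import *
z=np.load("pics/f1w.npz"); p,M=z["p"],z["M"]
cv2.imwrite("pics/f1wc.png",cv2.resize(p[205:255,270:385],None,fx=6.9,fy=6.9,interpolation=cv2.INTER_CUBIC))
```

View pics/f1wc.png

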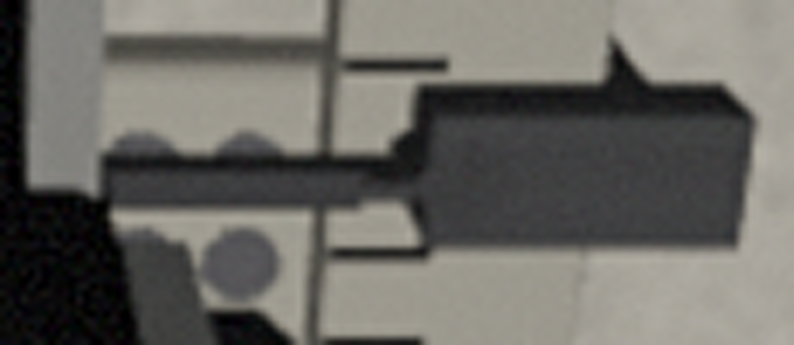

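Run:
```python
from h import *
M=np.load("pics/f1w.npz")["M"]; a=np.radians(16.1); u=np.array([np.sin(a),-np.cos(a)])
w=lambda c,zz: onz("wrist",(270+c[0]/6.9,205+c[1]/6.9),zz,M)
y=lambda P:(P[:2]-[547.6,104.5])@u
for n,c,zz in [("pointer tip",(395,184),94),("pointer body top c",(200,187),94),("pointer top lower edge",(300,207),94),("pointer top upper edge",(300,170),94),("rider top upper",(425,118),92),("rider top lower",(425,245),92),("tick a",(395,65),82),("tick b",(380,253),82)]:
    P=w(c,zz); print(n,P.round(1),y(P).round(1))
```

```text
pointer tip [622.    4.2  94. ] 117.0
pointer body top c [605.  -1.  94.] 117.3
pointer top lower edge [ 6.145e+02 -4.000e-01  9.400e+01] 119.3
pointer top upper edge [613.2   3.1  94. ] 115.6
rider top upper [623.1  10.4  92. ] 111.4
rider top lower [627.6  -1.7  92. ] 124.3
tick a [622.2  11.2  82. ] 110.3
tick b [627.8  -8.   82. ] 130.4
```

The pointer is at 117.0–117.3 mm and the rider's centre at about 117.8 mm, a difference under 1 mm against 5 mm allowed. One stillness check, then hand in.

Run:
```python
from h import *
e=np.array(bot.get_ee_pos()); bot.hold(1.0); p,d,M=snap("f2w")
a=np.load("pics/f1w.npz")["p"]; print(np.array(bot.get_ee_pos())-e,bot.get_finger_gap(),bot.get_wrist_force(),bot.get_t(),"img diff",cv2.absdiff(a,p)[205:255,270:385].mean(),np.abs(bot.get_qd()).max())
bot.close_job()
```

```text
[-0.00695582 -0.04103616 -0.01473333] 27.05546586549312 [-6.45685158  2.94775926  6.34699776] 24.3833 img diff 2.008753623188406 0.11838151456510827
the job is handed in; nothing more can be done
```

The job is handed in at 24.4 s of the 56 s allowed. The pod hangs flat on the post and is let go. The arm is held at the rider's mark by the squeezed grip block. `close_job` gave no verdict.

**What the checks showed:**
- **Pod:** it touched down at the expected seat height. Pictures after release and after drawing out show it flat on the seat with the post through the hole.
- **Button:** I have no direct reading of it. The squeeze closed to 27 mm (35 mm with the button out, 29 mm expected when pressed; the 28 mm pod read 26.9 mm). The arm then came away from home.
- **Pointer:** I drew the arm out 116.6 mm. The wrist picture puts the pointer at 117.0–117.3 mm and the rider's middle at about 117.8 mm, so the offset is under 1 mm against 5 mm allowed.
- **Holding:** over the last second the arm moved less than 0.05 mm, still gripped at a 27 mm gap.
- **Surroundings:** the rider and the nearby things looked unmoved in the last pictures. I did not measure the outlying items separately.

No check failed.

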